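# Load a soap tray onto the curing rack

### The job

Take the aluminium tray with the two soap bars by its black handle and slide it into the curing rack, on the empty pair of rails directly above the tray that is already in there. Push it all the way home against its spring until the catch holds it, so that it stays in when you let go; press gently (never over 20 N), keep the bars in the tray and leave the other things standing where they are.

Things in the scene. Friction and masses are not known exactly. Their poses are not given: they have to be found in the camera images.
- tray: Loose aluminium pan, 0.1 to 0.17 kg, 120 long (x) x 104 wide x 14 high, with a black handle in front. Origin: centre of the underside; +x points to the rear wall, which enters the rack first and which the hook catches (x 56 to 60 mm, top at z 14). Along both long sides a flange, 4 thick (z 10 to 14), sticks out to y +-61 mm (122 wide in all) and runs in the rails.
- tray_grip (a point): Point to grasp on the tray's handle, at (-122, 0, 25) mm in the tray's axes (same axes). The handle is an upright black plastic grip 60 mm long (x), 14 thick (y), 27 high, its underside 11 mm over the table, 30 mm clear of the pan. Pinch it across its thickness from above, with 40 N or more, or the loaded tray droops.
- bar_front: Rose soap bar, 36 x 58 x 25 mm, 0.06 kg, lying loose in the front half of the tray, long side across it. Origin: centre of the underside.
- bar_rear: Cream soap bar, 36 x 58 x 25 mm, 0.06 kg, lying loose behind the other in the tray, long side across it. Origin: centre of the underside.
- rack: Fixed steel curing rack with four uprights, 165 wide (y; 190 over its clamp screws), 170 deep (x), 225 high, open to -x, towards the robot. Origin: middle of its foot on the table. Lowest rail pair (running surface at z 42 mm): holds another loaded tray, its handle sticks out in front up to z 70. Top pair (z 186): empty, stays so. The mouths of all the rails are 68 mm before the origin.
- rails: Middle rail pair, the one to use, clamped at a height that varies. Origin: midway between the rails, at their mouths (front ends), on the surface the flanges slide on (a tray on it has its origin 10 mm lower); +x into the rack, z up. C-shaped, smooth, 7.5 mm high inside, webs 125.5 apart: 3.5 mm play each way. Mouths flare 5 mm up, down and sideways over the 13 mm before the origin.
- rails_rear (a point): Fixed point 109 mm inside the rails. Home has the tray's rear face (tray x +60) within 12 mm of it: the stop block behind is clamped by hand, so home must be felt. The spring pushes back from 30 mm before home (3 N, 6 N at home), a sprung hook rides over the rear wall (2 N more) and drops in front of it just past home; 1.2 mm past are rubber stops (12 N/mm). Not caught, the tray is pushed out again.
- beaker: Loose beaker, 75 mm wide, 92 mm high, beside the rack. Origin: centre of the underside.
- jar: Loose pigment jar with white lid, 47 mm wide, 58 mm high, right of the rack. Origin: centre of the underside.
- wash_bottle: Loose wash bottle with red spout, 194 mm high, behind the tray. Origin: centre of the underside.
- dropper: Loose small dropper bottle, 31 mm wide, 62 mm high, behind the tray. Origin: centre of the underside.
- petri: Loose petri dish, 62 mm wide, 16 mm high, behind the tray. Origin: centre of the underside.

How it is judged (in metres and radians):
On the way, in this order (a step that is already met when the one before it is completed fails the run):
1. the tray is lifted clear of the table, with both bars in it (height (world z) of tray above 0.05 m and distance between each of bar_front, bar_rear and tray below 0.06 m), for 0.2 s.
2. the tray's flanges have entered the middle rail pair, the one directly above the tray in the rack (x of tray in the frame of rails above -0.035 m and y of tray in the frame of rails between -0.004 and 0.004 m and z of tray in the frame of rails between -0.016 and 0 m), for 0.1 s.
At the end, for the whole second after the job is handed in: The tray lies at rest on the middle rail pair, caught and not pushed back out by the spring: its origin at least 35 mm past the rail mouths, within 4 mm of their middle and 5 to 14 mm below the running surface; both bars lie flat on its floor (within 60 mm of its centre) (x of tray in the frame of rails above 0.035 m and y of tray in the frame of rails between -0.004 and 0.004 m and z of tray in the frame of rails between -0.014 and -0.005 m and linear speed of tray below 0.01 m/s and horizontal distance between each of bar_front, bar_rear and tray below 0.06 m and z of bar_front in the frame of tray between -0.004 and 0.012 m and z of bar_rear in the frame of tray between -0.004 and 0.012 m); the robot touches nothing.
It fails at once if the robot presses the tray against the rack or its rails with more than 20 N ((contact force between tray and rails above 20 N or contact force between tray and rack above 20 N) and contact force between the fingers and tray above 10 N).
It fails at once if a bystander (beaker, jar, bottles, petri dish) is moved more than 30 mm (distance of any of beaker, jar, wash_bottle, dropper, petri from where it was at the start of the episode above 0.03 m).
It also fails if it takes over 72 s, if anything falls off the work surface, if the arm or the gripper's body presses on something with over 40 N, if the wrist force passes 120 N, or if a joint passes its speed limit or range.

### The arm

A 6-joint arm with a two-finger parallel gripper is mounted at the origin on a cart in front of the work surface, level with it; the furniture and walls round the work are solid. World frame = base frame: x ahead of the robot, y to its left, z up, the work surface at z = 0. Lengths are in mm, angles in rad, forces in N, time in s.
With the tool pointing down it reaches from about 350 to 975 mm from the base axis. Payload 7.1 kg.
Tool frame: the origin (TCP) lies on the centre line of the jaws, within the pads' length; the fingertips stand 19 mm ahead of it and the grasp point (between the pads) is the TCP; z points along the fingers, y is the line along which they close (so a half turn about z gives the same grasp; the last joint's range is limited). The gripper opens to 88 mm and grips with 3 to 60 N. Pads are 20 mm wide; open, the fingers measure 115 mm over their backs; the gripper's body (75 mm by 178 mm) begins 61 mm behind the grasp point.
Start: joints at [-1.122, 0.423, 1.63, -0, 1.089, -0.019], TCP at [281.841, -557.827, 241.675] pointing down, gripper open.
Joint ranges: [-3, 3], [-0.9, 2.11], [0.09, 2.58], [-1.31, 4.45], [0.11, 2.69], [-2.54, 2.54]. Speed limits (rad/s): [2.39, 2.39, 3.01, 3.14, 3.14, 3.14].

### API

Orientations are given as a unit quaternion [x, y, z, w].
In Python, from workcell import arm, eyes, order gives the robot as it stands. The module is installed in compiled form; this text tells all that it offers.
- The arm moves only by the shell command python3 -m jog 'ROWS'. ROWS is JSON, a list of rows, each a list of 3 entries, a list of its own where there are three numbers: the shift along the tool's x, y, z in cm, then the turn, a rotation vector about the tool's x, y, z in degrees, then the finger opening in cm, from 0 to 8.78. A call has exactly 8 rows; each row is the pose to reach, as a shift and turn from the pose commanded when the call began, along the tool's axes at that moment; what a row does not reach only later rows make up. A row lasts 1/10 s, in which the tool goes at most 50 mm and 8.59 degrees, less where a joint would pass 70% of its speed; a pose out of reach is approached as far as the arm can. A call with a gripper value outside its range is refused whole. The fingers move at their own pace and stop on an object; the grip force is fixed at half the most. Time passes only in rows, so rows that repeat a pose let the fingers close, or fill a call up. It gives the time, the measured TCP pose, the force, the opening and the grip force at its end, in the units of the state.
- arm.observe(): the state, without advancing time (a new reading comes with each control period).
- eyes.camera(name): name is "scene" or "top" or "wrist"; returns (picture, depth): 384x512x3 uint8, red, green, blue; 384x512 float32, mm along the optical axis (not along the pixel's ray), 0 where there is no reading.
- eyes.get_calibration(name): a dict with "fx", "fy", "cx", "cy" (pixels), "extrinsics" (4x4, takes a point from world to camera coordinates). Camera axes: x right, y down, z forward; pixel columns grow to the right and rows downward; lengths in mm; the calibration is good to about 2 mm. A picture is of the moment at which its call begins: read the wrist's pose just before it. get_calibration takes no time and is no camera call; for the wrist camera it gives the pose at the moment of the call.
- order.sign_off(): hands the job in; it is judged then, once.
The state is a dict: "time_s": time; "joints": joint angles; "dq": joint speeds; "joint_efforts": joint torques, N m; "position": TCP position; "ee_rot": TCP orientation; "wrist_force": force on the tool from outside, world axes, zero at the start; "wrist_torque": the same for the moment, N m; "grip_width": opening from 0.0 (shut) to 1.0 (fully open); "gripper_force": force on a finger pad.
Only numpy, scipy, OpenCV 4.12 (cv2) and the standard library are available. Lean on these libraries where they do the work, as an engineer would, in place of code of your own. Each camera call takes 0.05 s, during which the arm holds its last target. There are 200 camera calls.

## Working session

There is one attempt and no reset: what is moved stays moved. The work goes in short steps, Python scripts to look and compute and a shell command to move; the robot and the scene stay as the last step left them, time stands still between calls to the robot, and variables do not carry over. Pictures are saved under pics/ and viewed, at most 12 in all, crops included, and the job is handed in when it is done.

```bash
mkdir -p pics; python3 - <<'E'
from workcell import arm, eyes
import cv2, numpy as np
s=arm.observe(); print({k:np.round(v,3).tolist() for k,v in s.items()})
for n in ("scene","top","wrist"):
    c=eyes.get_calibration(n); p,d=eyes.camera(n)
    np.savez(f"pics/{n}0.npz",p=p,d=d,E=c["extrinsics"],K=[c["fx"],c["fy"],c["cx"],c["cy"]])
    cv2.imwrite(f"pics/{n}0.png",p[:,:,::-1]); print(n,c["fx"],c["cx"],c["cy"],np.round(c["extrinsics"],3).tolist())
E
```

```text
{'time_s': 0.0, 'joints': [-1.122, 0.424, 1.631, -0.0, 1.089, -0.019], 'dq': [0.0, 0.0, 0.002, -0.0, -0.0, -0.001], 'joint_efforts': [0.001, -54.462, -27.367, 0.064, 0.023, -0.0], 'position': [281.606, -557.372, 240.896], 'ee_rot': [0.973, 0.232, -0.0, -0.001], 'wrist_force': [-0.121, 0.317, -0.125], 'wrist_torque': [0.025, 0.062, 0.022], 'gripper_force': 0.0, 'grip_width': 0.999}
scene 366.43938856577563 253.2857711100493 187.11009676343897 [[-0.789, -0.615, -0.006, 381.653], [-0.286, 0.375, -0.882, 355.032], [0.545, -0.694, -0.471, 625.148], [0.0, 0.0, 0.0, 1.0]]
top 471.33528545806763 256.59355319461235 186.98282154958216 [[-0.006, -1.0, 0.013, -208.025], [-0.998, 0.005, -0.065, 622.798], [0.065, -0.013, -0.998, 1800.209], [0.0, 0.0, 0.0, 1.0]]
wrist 282.2221434927788 254.3323455864641 191.5715074458915 [[0.451, -0.893, -0.002, -623.949], [-0.864, -0.436, 0.253, -30.456], [-0.227, -0.113, -0.967, 391.159], [0.0, 0.0, 0.0, 1.0]]
```

View pics/scene0.png

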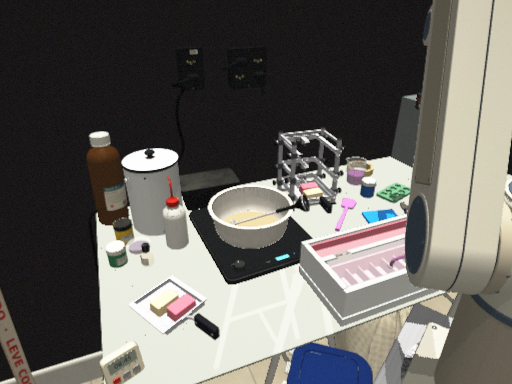

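View pics/top0.png

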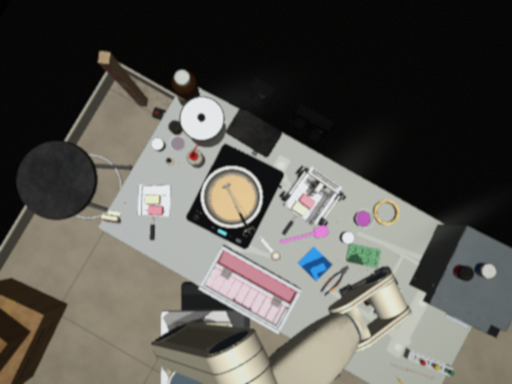

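The scene view shows the tray at (168,303) with its handle at (206,325), and the rack at (310,165) with the lower tray's handle in front at (325,203). The top view shows the tray at (155,203) with handle at (152,232), and the rack at (313,195), turned so its mouth points to (288,228).

```bash
cat > h.py <<'E'
import numpy as np, cv2
from scipy.spatial.transform import Rotation as R
from workcell import arm, eyes
def load(n):
    z=np.load(f"pics/{n}.npz"); return z["p"],z["d"],z["E"],z["K"]
def shot(cam,name):
    c=eyes.get_calibration(cam); p,d=eyes.camera(cam)
    E=np.array(c["extrinsics"]);K=[c["fx"],c["fy"],c["cx"],c["cy"]]
    np.savez(f"pics/{name}.npz",p=p,d=d,E=E,K=K); cv2.imwrite(f"pics/{name}.png",p[:,:,::-1])
    return p,d,E,np.array(K)
def ray(uv,E,K):
    uv=np.atleast_2d(uv).astype(float)
    r=np.c_[(uv[:,0]-K[2])/K[0],(uv[:,1]-K[3])/K[1],np.ones(len(uv))]
    return -E[:3,:3].T@E[:3,3], r@E[:3,:3]
def plane(uv,z,E,K):
    o,r=ray(uv,E,K); return o+r*((z-o[2])/r[:,2])[:,None]
def two(a,Ea,Ka,b,Eb,Kb):   # nearest point of two rays, gap
    o1,r1=ray(a,Ea,Ka);o2,r2=ray(b,Eb,Kb);r1,r2=r1[0],r2[0]
    s=np.linalg.lstsq(np.c_[r1,-r2],o2-o1,rcond=None)[0]
    p,q=o1+s[0]*r1,o2+s[1]*r2; return (p+q)/2,np.linalg.norm(p-q)
def cloud(d,E,K):
    v,u=np.mgrid[:d.shape[0],:d.shape[1]]
    o,r=ray(np.c_[u.ravel(),v.ravel()],E,K)
    return (o+r*d.ravel()[:,None]).reshape(*d.shape,3)
def go(pos,yaw,pitch=0,roll=0):
    """tool down with tool x at yaw(deg); pitch>0 swings fingers towards -tool x"""
    s=arm.observe(); r0=R.from_quat(s["ee_rot"])
    r1=R.from_euler("z",yaw,degrees=True)*R.from_euler("x",180,degrees=True)*R.from_euler("y",-pitch,degrees=True)*R.from_euler("x",roll,degrees=True)
    sh=r0.inv().apply(np.array(pos)-s["position"])/10
    print("t",round(s["time_s"],2),"shift cm",sh.round(2),"turn deg",np.degrees((r0.inv()*r1).as_rotvec()).round(2))
def st():
    s=arm.observe(); print({k:np.round(s[k],2).tolist() for k in("time_s","position","ee_rot","wrist_force","wrist_torque","grip_width","gripper_force","joints")})
E
python3 - <<'E'
from h import *
for n,px in (("top0",dict(tray=(155,203),handle=(152,232),pot=(200,120),pan=(232,165),rack=(313,195),rh=(288,228),mould=(250,275),wb=(194,157))),("scene0",dict(tray=(168,303),handle=(206,325),rackFL=(281,140),rackFR=(312,152),rackBR=(340,140),rackBL=(307,131),rh=(325,203),wb=(173,205),panrim=(250,197),mouldtop=(345,250)))):
    p,d,E,K=load(n); P=cloud(d,E,K)
    for k,(u,v) in px.items(): print(n,k,P[v,u].round(0))
p,d,E,K=load("top0"); P=cloud(d,E,K)
m=(P[...,2]>195)&(P[...,2]<240)&(P[...,0]>450)&(P[...,0]<750)&(P[...,1]<-250)&(P[...,1]>-560)
q=P[m][:,:2].astype(np.float32); print(len(q),cv2.minAreaRect(q),np.percentile(P[m][:,2],[10,50,90]))
for lo,hi,nm in ((0,30,"tray"),):
    hsv=cv2.cvtColor(p,cv2.COLOR_RGB2HSV)
    bl=(p.max(2)<60)&(P[...,0]>400)&(P[...,0]<530)&(P[...,1]>130)&(P[...,1]<260)
    q=P[bl][:,:2].astype(np.float32); print("handle",len(q),cv2.minAreaRect(q),np.median(P[bl][:,2]))
E
```

```text
top0 tray [562. 180.  20.]
top0 handle [451. 187.  38.]
top0 pot [841. -15. 227.]
top0 pan [ 706. -117.   30.]
top0 rack [ 585. -418.  109.]
top0 rh [ 464. -328.   70.]
top0 mould [ 291. -184.   75.]
top0 wb [724.  16. 138.]
scene0 tray [563. 196.  21.]
scene0 handle [448. 196.  35.]
scene0 rackFL [ 663. -373.  197.]
scene0 rackFR [ 682. -617.   71.]
scene0 rackBR [ 491. -428.  220.]
scene0 rackBL [ 617. -453.  214.]
scene0 rh [ 465. -315.   66.]
scene0 wb [718.  31. 132.]
scene0 panrim [ 647. -193.   78.]
scene0 mouldtop [ 309. -114.   93.]
602 ((630.4830932617188, -441.57745361328125), (189.27804565429688, 279.37127685546875), 54.24187088012695) [196.36929268 211.06492233 224.15373823]
handle 30 ((451.20843505859375, 185.78924560546875), (8.722511291503906, 45.86344909667969), 85.74300384521484) 37.5963352037179
```

```bash
python3 -c "
from h import *
go([418,-295,225],144,30)"
```

```text
t 0.15 shift cm [ 24.01 -17.28   1.63] turn deg [ -30.61  -18.73 -114.07]
```

```bash
python3 -m jog '[[[6,-4.3,0.4],[-7,-4.5,-28],8.78],[[12,-8.6,0.8],[-12,-8,-50],8.78],[[18,-13,1.2],[-18,-11,-70],8.78],[[24,-17.3,1.6],[-30.6,-18.7,-114],8.78],[[24,-17.3,1.6],[-30.6,-18.7,-114],8.78],[[24,-17.3,1.6],[-30.6,-18.7,-114],8.78],[[24,-17.3,1.6],[-30.6,-18.7,-114],8.78],[[24,-17.3,1.6],[-30.6,-18.7,-114],8.78]]'; python3 -c "
from h import *
go([418,-295,225],144,30)"
```

```text
time_s: 0.95
position: [419.0, -293.2, 225.6]
ee_rot: [0.674, 0.719, -0.052, 0.16]
wrist_force: [0.5, 0.1, -0.4]
grip_width: 1.001
gripper_force: 0.0
t 0.95 shift cm [-0.15 -0.12  0.09] turn deg [-12.9   -8.13 -47.88]
```

```bash
python3 -m jog '[[[0,0,0],[-13,-8,-48],8.78],[[0,0,0],[-13,-8,-48],8.78],[[0,0,0],[-13,-8,-48],8.78],[[0,0,0],[-13,-8,-48],8.78],[[0,0,0],[-13,-8,-48],8.78],[[0,0,0],[-13,-8,-48],8.78],[[0,0,0],[-13,-8,-48],8.78],[[0,0,0],[-13,-8,-48],8.78]]'; python3 -c "
from h import *
p,d,E,K=shot('wrist','w1'); cv2.imwrite('pics/w1b.png',cv2.resize(p[:,:,::-1],(768,576),interpolation=cv2.INTER_CUBIC))
go([418,-295,225],144,30)"
```

```text
time_s: 1.75
position: [417.5, -295.2, 225.4]
ee_rot: [0.302, 0.918, -0.079, 0.245]
wrist_force: [1.0, -1.3, 1.1]
grip_width: 1.0
gripper_force: 0.0
t 1.8 shift cm [0.02 0.04 0.05] turn deg [-0.07 -0.16 -0.54]
```

View pics/w1b.png

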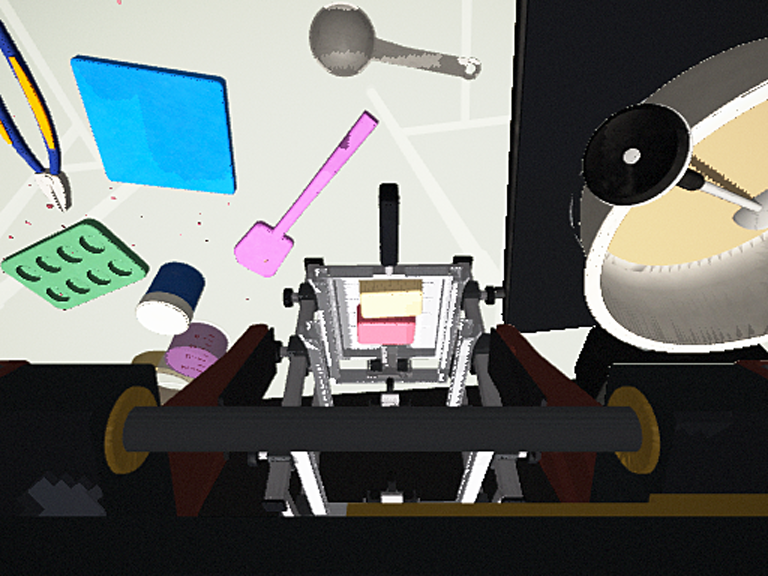

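The wrist picture is seen upside down, with the robot side up. The lower tray's handle is at (390,225), the rack front at x 300–475, the middle-rail clamp screws around (278,350) and (495,345), and the fingers hide everything below row 400. I'll tilt more so the mouths are clear.

```bash
python3 -c "
from h import *
go([422,-298,240],144,52)
P=cloud(*[load('w1')[i] for i in (1,2,3)])
for u,v in ((278,350),(495,345),(290,297),(492,294),(262,455),(520,455),(390,200)):
  print(u,v,P[int(v/1.5),int(u/1.5)].round(0))"
```

```text
t 1.8 shift cm [-1.16  0.04 -1.  ] turn deg [ -0.17 -22.16  -0.52]
278 350 [ 480. -442.  112.]
495 345 [ 443. -259.  216.]
290 297 [ 481. -443.   53.]
492 294 [ 586. -297.   53.]
262 455 [ 485. -443.  194.]
520 455 [ 585. -306.  195.]
390 200 [ 444. -307.   69.]
```

```bash
python3 -m jog '[[[-0.4,0,-0.3],[0,-8,0],8.78],[[-0.8,0,-0.6],[0,-16,0],8.78],[[-1.2,0,-1],[0,-22,-0.5],8.78],[[-1.2,0,-1],[0,-22,-0.5],8.78],[[-1.2,0,-1],[0,-22,-0.5],8.78],[[-1.2,0,-1],[0,-22,-0.5],8.78],[[-1.2,0,-1],[0,-22,-0.5],8.78],[[-1.2,0,-1],[0,-22,-0.5],8.78]]'; python3 -c "
from h import *
p,d,E,K=shot('wrist','w2'); c=p[:250,100:420][::-1,::-1]; cv2.imwrite('pics/w2b.png',cv2.resize(c[:,:,::-1],(768,600),interpolation=cv2.INTER_CUBIC))
go([422,-298,190],144,52)"
```

```text
time_s: 2.6
position: [408.5, -307.5, 316.5]
ee_rot: [0.277, 0.871, -0.117, 0.388]
wrist_force: [-0.6, 1.3, -0.4]
grip_width: 0.998
gripper_force: 0.0
t 2.65 shift cm [8.99 1.4  8.92] turn deg [ 1.14 -4.21  0.09]
```

View pics/w2b.png

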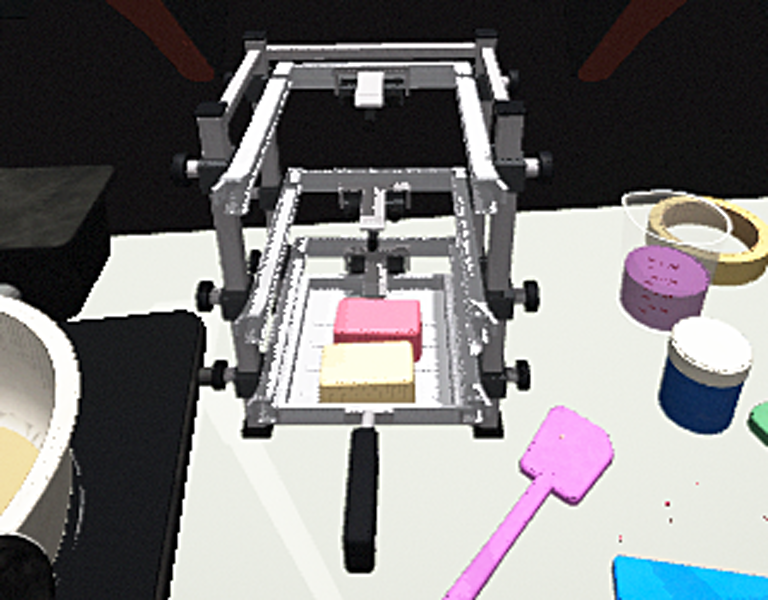

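The close view shows all three rail pairs. Black clamp knobs mark them in this crop: top (183,167)/(546,167), middle (205,295)/(531,296), bottom (213,375)/(523,374). The upright caps are at (211,110), (509,108), (255,38) and (487,35). I'll use the outer pairs (42 and 186) as the height check for the middle one.

```bash
python3 - <<'E'
from h import *
p,d,E,K=load("w2"); P=cloud(d,E,K)
o=lambda uc,vc:(419-uc/2.4,249-vc/2.4)
med={}
for n,c,w in [("tL",(183,167),7),("tR",(546,167),7),("mL",(203,295),7),("mR",(533,296),7),("bL",(211,375),7),("bR",(523,374),7),("cFL",(211,110),6),("cFR",(509,108),6),("cBL",(255,38),6),("cBR",(487,35),6)]:
    u,v=map(int,o(*c)); sl=np.s_[max(0,v-w):v+w+1,u-w:u+w+1]
    m=(p[sl].max(2)<70)&(d[sl]>0)&(np.linalg.norm(P[sl]-[560,-400,110],axis=2)<200)&(P[sl][...,2]>20)
    q=P[sl][m]; vv,uu=np.nonzero(m); med[n]=np.median(q,0)
    print(n,m.sum(),med[n].round(1),"z range",q[:,2].min().round(1),q[:,2].max().round(1),"pix",(uu.mean()+u-w).round(1),(vv.mean()+max(0,v-w)).round(1))
for k in "tmb":
    a,b=med[k+"L"],med[k+"R"]; e=a-b; print(k,"mid",((a+b)/2).round(1),"len",np.linalg.norm(e[:2]).round(1),"yaw",np.degrees(np.arctan2(-e[0],e[1])).round(2))
# front face of the rack in rack-ish frame: profile points near the middle mouths
yaw=np.radians(-36); f=np.array([np.cos(yaw),np.sin(yaw)]); l=np.array([-f[1],f[0]])
c=np.mean([med[k] for k in("cFL","cFR","cBL","cBR")],0)[:2]; print("cap centre",c.round(1))
X=(P[...,:2]-c)@f; Y=(P[...,:2]-c)@l; Z=P[...,2]
for lo,hi,nm in((25,65,"bot"),(80,135,"mid"),(165,205,"top")):
  for s in(1,-1):
    m=(Z>lo)&(Z<hi)&(s*Y>50)&(s*Y<76)&(X<-62)&(X>-90)&(p.max(2)>90)
    for xa in range(-88,-62,4):
        k=m&(X>=xa)&(X<xa+4)
        if k.sum()>3: print(nm,"L" if s>0 else "R","X",xa,k.sum(),"Y",Y[k].min().round(1),Y[k].max().round(1),"Z",Z[k].min().round(1),Z[k].max().round(1))
E
```

```text
tL 132 [ 585.5 -299.3  194.4] z range 182.7 201.5 pix 342.6 178.5
tR 93 [ 479.4 -445.3  194.6] z range 184.5 200.3 pix 192.5 179.3
mL 89 [ 585.1 -299.9  112.9] z range 27.3 117.4 pix 333.5 125.5
mR 70 [ 479.8 -445.5  113.1] z range 103.6 117.7 pix 198.0 125.9
bL 91 [ 588.8 -298.6   50.2] z range 20.2 56.6 pix 330.7 93.7
bR 66 [ 480.3 -445.9   52.6] z range 43.6 56.3 pix 201.7 93.3
cFL 80 [ 577.7 -315.6  225.5] z range 218.6 226.3 pix 331.7 203.7
cFR 80 [ 493.5 -432.2  225.7] z range 185.0 226.6 pix 206.7 204.4
cBL 53 [ 666.7 -379.4  225.5] z range 214.1 226.3 pix 313.2 234.4
cBR 44 [ 582.2 -495.8  225.5] z range 215.0 226.6 pix 217.0 234.8
t mid [ 532.5 -372.3  194.5] len 180.4 yaw -36.02
m mid [ 532.5 -372.7  113. ] len 179.7 yaw -35.88
b mid [ 534.5 -372.2   51.4] len 183.0 yaw -36.36
cap centre [ 580.  -405.7]
bot L X -80 64 Y 50.1 68.8 Z 34.0 58.2
bot L X -76 62 Y 50.2 67.6 Z 37.7 56.8
bot L X -72 29 Y 50.6 67.0 Z 39.9 55.3
bot L X -68 22 Y 50.3 63.5 Z 41.3 54.2
bot L X -64 12 Y 50.4 64.1 Z 45.8 53.3
bot R X -80 39 Y -68.7 -50.9 Z 37.4 57.7
bot R X -76 71 Y -68.5 -50.8 Z 33.5 57.
[... 259 characters left out ...]
9 Y 54.8 64.3 Z 102.3 114.6
mid L X -64 11 Y 54.6 64.6 Z 102.1 113.7
mid R X -80 47 Y -69.2 -54.8 Z 98.3 118.5
mid R X -76 36 Y -67.8 -55.0 Z 98.5 117.8
mid R X -72 36 Y -66.9 -54.8 Z 100.2 116.4
mid R X -68 34 Y -66.0 -54.9 Z 99.5 115.0
mid R X -64 15 Y -72.5 -54.7 Z 100.2 114.3
top L X -80 65 Y 54.8 69.1 Z 180.1 201.3
top L X -76 49 Y 54.5 67.7 Z 181.7 200.6
top L X -72 44 Y 54.8 65.5 Z 183.2 198.7
top L X -68 32 Y 54.6 73.7 Z 184.5 197.1
top L X -64 28 Y 55.0 73.5 Z 184.9 200.2
top R X -80 55 Y -69.2 -54.8 Z 179.6 201.9
top R X -76 40 Y -68.0 -54.8 Z 181.4 199.7
top R X -72 41 Y -66.0 -55.0 Z 183.1 199.4
top R X -68 33 Y -64.2 -54.8 Z 184.8 198.2
top R X -64 23 Y -75.9 -55.5 Z 186.0 200.3
```

```bash
python3 -c "
from h import *
st(); go([562,182,220],176,0)"
```

```text
{'time_s': 2.65, 'position': [408.45, -307.44, 316.36], 'ee_rot': [0.28, 0.87, -0.12, 0.39], 'wrist_force': [-0.36, -0.73, 0.49], 'wrist_torque': [0.21, 0.23, 0.02], 'grip_width': 1.0, 'gripper_force': 0.0, 'joints': [-0.72, -0.06, 2.31, 0.91, 0.11, -2.54]}
t 2.65 shift cm [18.01 48.77 -4.66] turn deg [-12.34  46.77 -29.51]
```

```bash
python3 -m jog '[[[0,0,0],[-1,8,-1],8.78],[[0,0,0],[-2,16,-4],8.78],[[1,3,0],[-4,24,-8],8.78],[[3,8,0],[-6,32,-12],8.78],[[5,13,-1],[-8,40,-18],8.78],[[6.5,18,-1.5],[-12,46.8,-24],8.78],[[8,22.5,-2],[-12.3,46.8,-29.5],8.78],[[10,27,-2.5],[-12.3,46.8,-29.5],8.78]]'; python3 -c "
from h import *
st(); go([562,182,220],176,0)"
```

```text
time_s: 3.45
position: [492.6, -46.5, 264.8]
ee_rot: [0.039, 0.999, -0.002, 0.003]
wrist_force: [1.0, -1.3, -0.6]
grip_width: 0.999
gripper_force: 0.0
{'time_s': 3.45, 'position': [492.6, -46.5, 264.85], 'ee_rot': [0.04, 1.0, -0.0, 0.0], 'wrist_force': [1.04, -1.28, -0.59], 'wrist_torque': [0.08, -0.18, -0.04], 'grip_width': 1.0, 'gripper_force': 0.0, 'joints': [-0.12, 0.2, 1.89, -0.0, 1.04, -1.61]}
t 3.45 shift cm [-5.11 23.33  4.45] turn deg [-0.17  0.4  -0.47]
```

```bash
python3 -m jog '[[[-1,4,0.8],[0,0,0],8.78],[[-2,8,1.6],[0,0,0],8.78],[[-3,12,2.4],[0,0,0],8.78],[[-4,16,3.2],[0,0,0],8.78],[[-4.5,20,4],[0,0,0],8.78],[[-5,23.3,4.4],[0,0,0],8.78],[[-5,23.3,4.4],[0,0,0],8.78],[[-5,23.3,4.4],[0,0,0],8.78]]'; python3 -c "
from h import *
p,d,E,K=shot('wrist','w3'); cv2.imwrite('pics/w3b.png',cv2.resize(p[::-1,::-1,::-1],(768,576)))
go([562,182,180],176,0)"
```

```text
time_s: 4.25
position: [560.8, 180.4, 220.3]
ee_rot: [0.04, 0.999, -0.002, 0.005]
wrist_force: [-0.2, -0.1, -0.2]
grip_width: 1.002
gripper_force: 0.0
t 4.3 shift cm [-0.06  0.25  4.07] turn deg [-0.13  0.54 -0.71]
```

View pics/w3b.png

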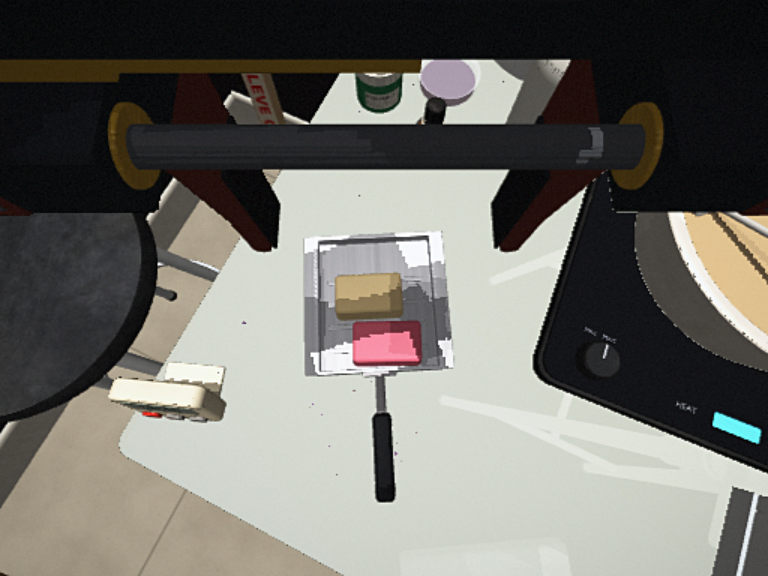

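The whole tray is visible: pan corners about (304,236), (442,231), (453,367) and (305,376), handle from (382,413) to (386,500), both bars inside.

```bash
python3 - <<'E'
from h import *
p,d,E,K=load("w3"); P=cloud(d,E,K)
# handle: black blob
m=((p.max(2)<75)&(d>0)).astype(np.uint8); roi=np.zeros_like(m)
f=lambda u,v:(511-u/1.5,383-v/1.5)
u0,v0=f(430,520);u1,v1=f(340,405); roi[int(v0):int(v1),int(u0):int(u1)]=1
m&=roi; q=P[m>0]; t=q[q[:,2]>30]; print("n",len(q),"ztop",np.percentile(q[:,2],[10,50,90]))
print("rect top",cv2.minAreaRect(t[:,:2].astype(np.float32)))
v,d0,x0,y0=cv2.fitLine(t[:,:2].astype(np.float32),cv2.DIST_HUBER,0,.01,.01).ravel(); print("yaw",np.degrees(np.arctan2(d0,v)),x0,y0)
c=plane([f(304,236),f(442,231),f(453,367),f(305,376)],14,E,K); print("corners z14\n",c.round(1),"mean",c.mean(0).round(1))
dep=[P[int(b),int(a)].round(0) for a,b in map(lambda t:f(*t),[(310,240),(437,236),(447,362),(311,370),(368,296),(386,342)])]; print(dep)
e=[c[0]-c[3],c[1]-c[2]]; print("yaw sides",[np.degrees(np.arctan2(a[1],a[0])).round(2) for a in e],"front/back",[np.degrees(np.arctan2(-a[0],a[1])).round(2) for a in (c[0]-c[1],c[3]-c[2])])
E
```

```text
n 720 ztop [37.57869703 38.75303315 39.83454284]
rect top ((453.4539489746094, 190.5376739501953), (13.432663917541504, 59.059410095214844), 88.36430358886719)
yaw -1.608568 452.98306 190.46988
corners z14
 [[638.  245.7  14. ]
 [633.  123.5  14. ]
 [513.9 128.4  14. ]
 [516.5 248.7  14. ]] mean [575.3 186.6  14. ]
[array([634., 240.,  13.]), array([628., 128.,  13.]), array([517., 133.,  16.]), array([520., 243.,  16.]), array([574., 192.,  29.]), array([537., 181.,  29.])]
yaw sides [np.float64(-1.42), np.float64(-2.35)] front/back [np.float64(-2.36), np.float64(-1.22)]
```

```bash
python3 -c "
from h import *
go([457,190.4,90],178.2,0); go([457,190.4,26],178.2,0)"
```

```text
t 4.3 shift cm [10.56  0.25 12.97] turn deg [-0.14  0.54 -2.91]
t 4.3 shift cm [10.62  0.26 19.37] turn deg [-0.14  0.54 -2.91]
```

```bash
python3 -m jog '[[[3.5,0.1,3],[0,0,-1],8.78],[[7,0.2,6],[0,0.3,-2],8.78],[[10.6,0.25,9],[0,0.5,-2.9],8.78],[[10.6,0.25,13],[-0.1,0.5,-2.9],8.78],[[10.6,0.25,13],[-0.1,0.5,-2.9],8.78],[[10.6,0.25,15],[-0.1,0.5,-2.9],5],[[10.6,0.25,16.5],[-0.1,0.5,-2.9],5],[[10.6,0.25,16.5],[-0.1,0.5,-2.9],5]]'; python3 -c "
from h import *
go([457,190.4,26],178.2,0)
p,d,E,K=shot('wrist','w4'); cv2.imwrite('pics/w4b.png',cv2.resize(p[::-1,::-1,::-1],(512,384)))"
```

```text
time_s: 5.1
position: [458.2, 190.6, 55.7]
ee_rot: [0.017, 1.0, 0.0, 0.001]
wrist_force: [-0.5, -0.2, 0.3]
grip_width: 0.766
gripper_force: 0.0
t 5.1 shift cm [ 0.13 -0.03  2.97] turn deg [ 0.04  0.09 -0.13]
```

View pics/w4b.png

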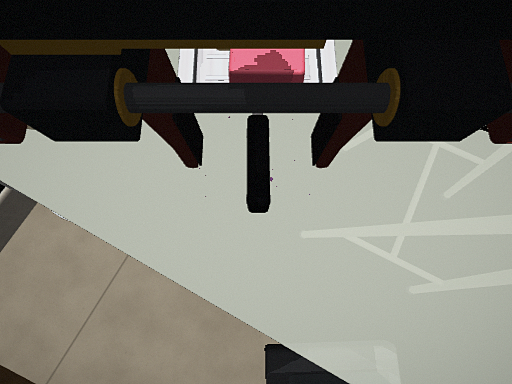

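The handle (258,165) sits centred between the fingertips (200,165) and (314,165). Next: descend, close and check.

```bash
python3 -m jog '[[[0.1,0,1.5],[0,0,0],5],[[0.1,0,3],[0,0,0],5],[[0.1,0,3],[0,0,0],5],[[0.1,0,3],[0,0,0],0],[[0.1,0,3],[0,0,0],0],[[0.1,0,3],[0,0,0],0],[[0.1,0,3],[0,0,0],0],[[0.1,0,3],[0,0,0],0]]'; python3 -m jog '[[[0,0,0],[0,0,0],0],[[0,0,0],[0,0,0],0],[[0,0,-0.3],[0,0,0],0],[[0,0,-0.6],[0,0,0],0],[[0,0,-1],[0,0,0],0],[[0,0,-1.5],[0,0,0],0],[[0,0,-2],[0,0,0],0],[[0,0,-2],[0,0,0],0]]';  python3 -c "
from h import *
st()"
```

```text
time_s: 5.95
position: [456.8, 191.6, 25.8]
ee_rot: [0.016, 1.0, 0.001, 0.001]
wrist_force: [0.8, -3.5, 1.6]
grip_width: 0.16
gripper_force: 30.0
time_s: 6.75
position: [457.1, 191.7, 46.2]
ee_rot: [0.016, 1.0, 0.001, 0.002]
wrist_force: [0.3, -0.0, -3.0]
grip_width: 0.156
gripper_force: 30.0
{'time_s': 6.75, 'position': [457.05, 191.72, 46.21], 'ee_rot': [0.02, 1.0, 0.0, 0.0], 'wrist_force': [0.3, -0.02, -3.02], 'wrist_torque': [0.12, 0.09, -0.04], 'grip_width': 0.16, 'gripper_force': 29.98, 'joints': [0.37, 0.56, 2.01, 0.0, 0.56, -1.17]}
```

```bash
python3 -m jog '[[[0,0,-1],[0,0,0],0],[[0,0,-2],[0,0,0],0],[[0,0,-3.5],[0,0,0],0],[[0,0,-5],[0,0,0],0],[[0,0,-6.5],[0,0,0],0],[[0,0,-8],[0,0,0],0],[[0,0,-9],[0,0,0],0],[[0,0,-9],[0,0,0],0]]'; python3 - <<'E'
from h import *
st()
p,d,E,K=shot('scene','s1'); q=shot('wrist','w5')[0][::-1,::-1]
c=cv2.resize(p[180:372,90:290],(400,384),interpolation=cv2.INTER_CUBIC)
cv2.imwrite('pics/c1.png',np.hstack([c,cv2.resize(q[:,100:400],(300,384))])[:,:,::-1])
P=cloud(d,E,K)
s=arm.observe(); T=s["position"]; a=np.radians(-1.8); f=np.array([np.cos(a),np.sin(a)]); l=np.array([-f[1],f[0]])
X=(P[...,:2]-T[:2])@f; Y=(P[...,:2]-T[:2])@l; Z=P[...,2]
hsv=cv2.cvtColor(p,cv2.COLOR_RGB2HSV)
m=(Z>40)&(Z<T[2]+40)&(np.abs(Y)<66)&(X>50)&(X<200)
for x in range(50,195,10):
    k=m&(X>=x)&(X<x+10)&(np.abs(Y)>52); kb=m&(X>=x)&(X<x+10)&(np.abs(Y)<40)
    if k.sum()>3: print(x,k.sum(),"flange z",np.percentile(Z[k],[5,50,95]).round(1), "mid max",Z[kb].max().round(1) if kb.any() else "")
E
```

```text
time_s: 7.55
position: [457.3, 191.8, 137.1]
ee_rot: [0.016, 1.0, 0.001, 0.002]
wrist_force: [-0.5, 0.8, -2.5]
grip_width: 0.159
gripper_force: 30.0
{'time_s': 7.55, 'position': [457.33, 191.77, 137.12], 'ee_rot': [0.02, 1.0, 0.0, 0.0], 'wrist_force': [-0.51, 0.76, -2.47], 'wrist_torque': [0.06, 0.06, -0.03], 'grip_width': 0.16, 'gripper_force': 29.99, 'joints': [0.37, 0.39, 1.99, 0.0, 0.76, -1.17]}
50 10 flange z [112.3 121.7 124.8] mid max 123.4
60 32 flange z [112.6 123.7 125.4] mid max 137.5
70 25 flange z [122.5 123.9 125. ] mid max 115.2
80 24 flange z [122.7 124.5 125.8] mid max 114.7
90 22 flange z [122.5 124.4 125.8] mid max 115.3
100 20 flange z [121.6 124.4 125.4] mid max 120.1
110 23 flange z [122.2 124.2 125.4] mid max 138.3
120 20 flange z [122.1 123.5 125.8] mid max 136.0
130 21 flange z [122.7 123.6 125.3] mid max 135.9
140 22 flange z [123.4 124.3 125.6] mid max 114.6
150 19 flange z [122.6 124.2 125.4] mid max 114.4
160 30 flange z [122.4 124.3 125.3] mid max 114.5
170 24 flange z [122.5 123.9 125.7] mid max 126.6
```

View pics/c1.png

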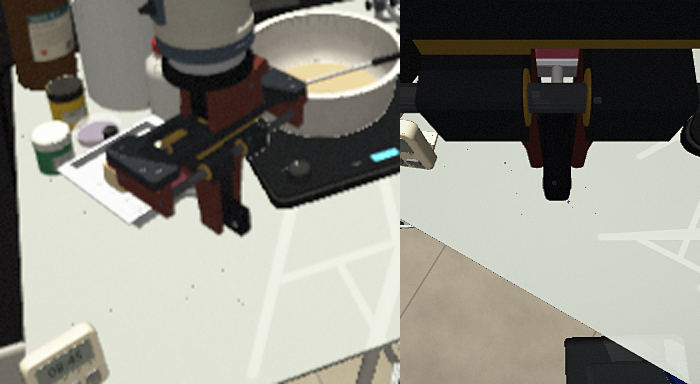

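The tray hangs level (flange top 124–125 mm along its whole length), about 118 mm ahead of the TCP. Before the carry I'll check clearances along the way.

```bash
python3 - <<'E'
from h import *
for n in("top0","scene0","w1"):
    p,d,E,K=load(n); P=cloud(d,E,K)[d>0]
    b=lambda x0,x1,y0,y1:np.percentile(P[(P[:,0]>x0)&(P[:,0]<x1)&(P[:,1]>y0)&(P[:,1]<y1)][:,2],[50,99,99.8]).round(0) if ((P[:,0]>x0)&(P[:,0]<x1)&(P[:,1]>y0)&(P[:,1]<y1)).sum()>20 else None
    print(n,"under handle",b(300,360,-270,-190),"mould",b(250,400,-350,-80) if n!="w1" else "","pan",b(500,720,-220,-30),"carry lane",b(400,640,-60,120))
f=np.array([.811,-.585]); r=np.array([524.8,-365.9])
from workcell import arm
go(list(r-218*f)+[230],144.2); go(list(r-218*f)+[120.5],144.2)
E
```

```text
top0 under handle [  5.  99. 101.] mould [ 68. 873. 880.] pan [ 40. 119. 121.] carry lane [  4. 116. 118.]
scene0 under handle [78. 94. 95.] mould [68. 94. 96.] pan [ 52. 113. 114.] carry lane [ -0. 113. 113.]
w1 under handle [301. 304. 304.] mould  pan [ 42. 115. 116.] carry lane None
t 7.65 shift cm [  9.41 -43.29  -9.53] turn deg [ 0.13  0.1  33.94]
t 7.65 shift cm [  9.43 -43.31   1.42] turn deg [ 0.13  0.1  33.94]
```

```bash
python3 -m jog '[[[0.2,-0.5,-0.7],[0,0,1],0],[[0.7,-1.5,-1.8],[0,0,2],0],[[1.3,-3,-3],[0,0,4],0],[[2,-5,-4.2],[0,0,6],0],[[2.6,-7,-5.2],[0,0,8],0],[[3.2,-9.5,-6],[0,0,10],0],[[3.8,-12,-6.3],[0,0,12],0],[[4.4,-14.5,-6.3],[0,0,14],0]]'; python3 -c "
from h import *
st(); go([359,-247,200],144.2)"
```

```text
time_s: 8.45
position: [406.8, 46.5, 199.0]
ee_rot: [0.139, 0.99, 0.001, 0.001]
wrist_force: [0.0, -1.1, -2.0]
grip_width: 0.157
gripper_force: 30.0
{'time_s': 8.45, 'position': [406.83, 46.48, 199.01], 'ee_rot': [0.14, 0.99, 0.0, 0.0], 'wrist_force': [0.01, -1.11, -1.99], 'wrist_torque': [0.11, 0.03, -0.05], 'grip_width': 0.16, 'gripper_force': 29.99, 'joints': [0.08, 0.17, 2.12, 0.0, 0.85, -1.21]}
t 8.45 shift cm [ -3.49 -29.53  -0.15] turn deg [ 0.14  0.12 19.81]
```

```bash
python3 -m jog '[[[-0.3,-2.5,0],[0,0,2],0],[[-0.6,-5,0],[0,0,4],0],[[-0.9,-7.5,0],[0,0,6],0],[[-1.2,-10,0],[0,0,8],0],[[-1.5,-12.5,0],[0,0,9.5],0],[[-1.8,-15,0],[0,0,11],0],[[-2.1,-17.5,0],[0,0,12.5],0],[[-2.4,-20,0],[0,0,14],0]]'; python3 -m jog '[[[-0.6,-2.2,0],[0,0,1.5],0],[[-1,-4,0],[0,0,3],0],[[-1.3,-5.7,0],[0,0,4],0],[[-1.6,-7.2,0],[0,0,5],0],[[-1.8,-8.3,0],[0,0,5.8],0],[[-2,-9,0],[0,0,5.8],0],[[-2,-9.2,0],[0,0,5.8],0],[[-2,-9.2,0],[0,0,5.8],0]]'; python3 -c "
from h import *
st(); go([359,-247,200],144.2);go([359,-247,121],144.2)"
```

```text
time_s: 9.25
position: [374.8, -152.2, 198.2]
ee_rot: [0.259, 0.966, 0.001, 0.001]
wrist_force: [-0.5, 0.5, -2.2]
grip_width: 0.16
gripper_force: 30.0
time_s: 10.05
position: [347.3, -240.8, 197.6]
ee_rot: [0.306, 0.952, 0.001, 0.001]
wrist_force: [0.4, 0.5, -2.8]
grip_width: 0.16
gripper_force: 30.0
{'time_s': 10.05, 'position': [347.33, -240.76, 197.62], 'ee_rot': [0.31, 0.95, 0.0, 0.0], 'wrist_force': [0.39, 0.51, -2.83], 'wrist_torque': [0.12, 0.05, 0.02], 'grip_width': 0.16, 'gripper_force': 29.99, 'joints': [-0.64, 0.19, 2.1, 0.0, 0.85, -1.59]}
t 10.05 shift cm [-1.31  0.17 -0.24] turn deg [0.14 0.03 0.12]
t 10.05 shift cm [-1.31  0.16  7.66] turn deg [0.14 0.03 0.12]
```

```bash
python3 -m jog '[[[0,0,1],[0,0,0],0],[[-0.2,0.1,2],[0,0,0.1],0],[[-0.4,0.1,3.2],[0,0,0.1],0],[[-0.6,0.15,4.5],[0,0,0.1],0],[[-0.6,0.15,5.7],[0,0,0.1],0],[[-0.6,0.15,6.8],[0.1,0,0.1],0],[[-0.6,0.15,7.6],[0.1,0,0.1],0],[[-0.6,0.15,7.6],[0.1,0,0.1],0]]'; python3 - <<'E'
from h import *
st(); go([359,-247,121],144.2)
T=np.array(arm.observe()["position"]); a=np.radians(-35.8); f=np.array([np.cos(a),np.sin(a)]); l=np.array([-f[1],f[0]]); r=np.array([524.8,-365.9])
print("TCP in rails",(T[:2]-r)@f,(T[:2]-r)@l)
out=[]
for cam,n in(("scene","s2"),("top","t2")):
    p,d,E,K=shot(cam,n); P=cloud(d,E,K); X=(P[...,:2]-r)@f; Y=(P[...,:2]-r)@l; Z=P[...,2]
    for x in range(-160,-30,10):
        k=(X>=x)&(X<x+10)&(abs(Y)<67)&(abs(Y)>54)&(Z>85)&(Z<125)
        if k.sum()>3: print(cam,x,k.sum(),"Z",np.percentile(Z[k],[50,90]).round(1),"Y",Y[k].min().round(1),Y[k].max().round(1))
    out.append(cv2.resize(p[100:250,240:440] if cam=="scene" else p[140:290,230:430],(400,300),interpolation=cv2.INTER_CUBIC))
cv2.imwrite('pics/c2.png',np.hstack(out)[:,:,::-1])
E
```

```text
time_s: 10.85
position: [352.8, -242.5, 120.3]
ee_rot: [0.307, 0.952, 0.001, -0.001]
wrist_force: [-0.3, -0.3, -2.7]
grip_width: 0.159
gripper_force: 30.0
{'time_s': 10.85, 'position': [352.81, -242.45, 120.3], 'ee_rot': [0.31, 0.95, 0.0, -0.0], 'wrist_force': [-0.32, -0.32, -2.74], 'wrist_torque': [0.19, 0.11, 0.01], 'grip_width': 0.16, 'gripper_force': 29.99, 'joints': [-0.63, 0.35, 2.13, 0.0, 0.66, -1.58]}
t 10.85 shift cm [-0.77 -0.01 -0.07] turn deg [ 0.03 -0.1   0.05]
TCP in rails -211.70222484924514 -0.4814583895124705
scene -160 5 Z [105.9 106.9] Y 54.9 61.4
scene -150 6 Z [105.9 106.3] Y 54.8 62.1
scene -140 8 Z [106.1 106.9] Y 54.6 61.2
scene -130 7 Z [105.4 105.8] Y 55.3 61.0
scene -120 6 Z [106.5 107. ] Y 54.0 59.8
scene -110 8 Z [106.3 107.4] Y 54.1 61.8
scene -100 4 Z [106.2 106.8] Y 54.6 61.4
scene -90 9 Z [105.6 107.5] Y 54.2 61.5
scene -80 5 Z [105.3 106.4] Y 54.9 62.0
scene -70 6 Z [105.6 106.3] Y 55.6 61.6
scene -60 4 Z [106.1 106.4] Y 54.4 61.8
scene -50 7 Z [105.1 105.7] Y 54.2 61.6
top -150 10 Z [110.1 114. ] Y -59.5 60.2
top -140 10 Z [108.6 111.6] Y -60.9 59.7
top -130 12 Z [108.1 114.8] Y -60.3 59.9
top -120 11 Z [110.1 114.6] Y -60.3 60.0
top -110 9 Z [107.3 112. ] Y -61.8 59.2
top -100 10 Z [106.3 110.5] Y -61.2 60.7
top -90 11 Z [108.4 113.2] Y -60.5 59.9
top -80 10 Z [109.2 116. ] Y -58.7 59.2
top -70 12 Z [107.9 113.9] Y -61.4 60.4
top -60 9 Z [111.2 114.8] Y -59.4 58.9
top -50 10 Z [106.6 111.5] Y -60.7 59.7
top -40 8 Z [108.2 114.8] Y -59.6 60.2
```

View pics/c2.png

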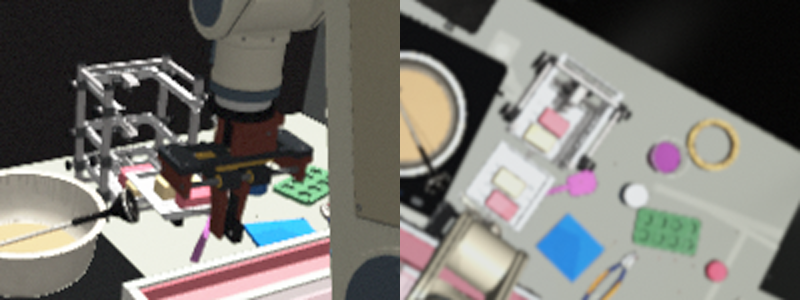

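Scene view: the held tray with both bars stands level and square in front of the middle mouths. Top view: it is in line with the rack, edges at −60.5/+60 mm. Insert slowly while watching the force.

```bash
cat >> h.py <<'E'
def rl():
    s=arm.observe(); a=np.radians(-35.8); f=np.array([np.cos(a),np.sin(a)]); l=np.array([-f[1],f[0]]); r=np.array([524.8,-365.9])
    T=np.array(s["position"]); F=np.array(s["wrist_force"]); c=R.from_quat(s["ee_rot"]).as_matrix()
    print("t %.2f TCP in rails x %.1f y %.2f z %.1f | F x %.1f y %.1f z %.1f | yaw %.2f tilt %.2f | tq"%(s["time_s"],(T[:2]-r)@f,(T[:2]-r)@l,T[2],F[:2]@f,F[:2]@l,F[2],np.degrees(np.arctan2(c[1,0],c[0,0])),np.degrees(np.arcsin(c[2,0]))),np.round(s["wrist_torque"],2),s["gripper_force"].__round__(1))
E
python3 -m jog '[[[-0.5,0.03,-0.07],[0,0,0],0],[[-1,0.03,-0.07],[0,0,0],0],[[-1.5,0.03,-0.07],[0,0,0],0],[[-2,0.03,-0.07],[0,0,0],0],[[-2.3,0.03,-0.07],[0,0,0],0],[[-2.6,0.03,-0.07],[0,0,0],0],[[-2.8,0.03,-0.07],[0,0,0],0],[[-2.8,0.03,-0.07],[0,0,0],0]]' >/dev/null; python3 -c "
from h import *
rl()"
python3 -m jog '[[[-0.2,0,0],[0,0,0],0],[[-0.4,0,0],[0,0,0],0],[[-0.6,0,0],[0,0,0],0],[[-0.8,0,0],[0,0,0],0],[[-1,0,0],[0,0,0],0],[[-1.2,0,0],[0,0,0],0],[[-1.4,0,0],[0,0,0],0],[[-1.4,0,0],[0,0,0],0]]' >/dev/null;python3 -c "
from h import *
rl()"
```

```text
t 11.75 TCP in rails x -182.6 y -0.25 z 122.3 | F x -0.3 y 0.4 z -2.6 | yaw 144.24 tilt -0.06 | tq [0.16 0.09 0.06] 30.0
t 12.55 TCP in rails x -168.5 y -0.27 z 122.4 | F x 0.3 y 0.0 z -2.1 | yaw 144.24 tilt -0.07 | tq [0.15 0.08 0.  ] 30.0
```

```bash
python3 -m jog '[[[-0.2,0,0.05],[0,0,0],0],[[-0.5,0,0.1],[0,0,0],0],[[-0.8,0,0.1],[0,0,0],0],[[-1.1,0,0.1],[0,0,0],0],[[-1.4,0,0.1],[0,0,0],0],[[-1.7,0,0.1],[0,0,0],0],[[-2,0,0.1],[0,0,0],0],[[-2,0,0.1],[0,0,0],0]]' >/dev/null; python3 -c "
from h import *
rl()"
python3 -m jog '[[[-0.3,0,0],[0,0,0],0],[[-0.6,0,0],[0,0,0],0],[[-0.9,0,0],[0,0,0],0],[[-1.2,0,0],[0,0,0],0],[[-1.5,0,0],[0,0,0],0],[[-1.8,0,0],[0,0,0],0],[[-2,0,0],[0,0,0],0],[[-2,0,0],[0,0,0],0]]' >/dev/null;python3 -c "
from h import *
rl()
p,d,E,K=shot('scene','s3'); q=shot('top','t3')[0]
cv2.imwrite('pics/c3.png',np.hstack([cv2.resize(p[110:230,250:410],(400,300),interpolation=cv2.INTER_CUBIC),cv2.resize(q[150:270,250:410],(400,300),interpolation=cv2.INTER_CUBIC)])[:,:,::-1])"
```

```text
t 13.35 TCP in rails x -148.3 y -0.24 z 121.4 | F x -0.4 y 0.2 z -2.5 | yaw 144.24 tilt -0.08 | tq [0.09 0.07 0.03] 30.0
t 14.15 TCP in rails x -128.5 y -0.23 z 121.4 | F x -0.2 y -0.1 z -3.4 | yaw 144.24 tilt -0.06 | tq [0.15 0.03 0.02] 30.0
```

View pics/c3.png

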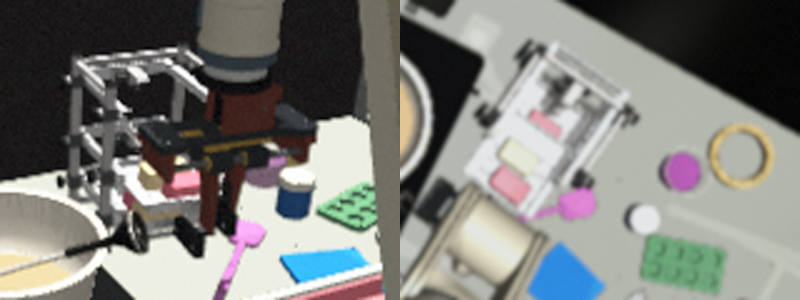

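Both bars are in the tray, its flanges run between the middle rails, and nothing is pressing (forces near zero). Next: feel for the spring.

```bash
python3 -m jog '[[[-0.2,0,0],[0,0,0],0],[[-0.4,0,0],[0,0,0],0],[[-0.6,0,0],[0,0,0],0],[[-0.8,0,0],[0,0,0],0],[[-1,0,0],[0,0,0],0],[[-1.2,0,0],[0,0,0],0],[[-1.4,0,0],[0,0,0],0],[[-1.5,0,0],[0,0,0],0]]' >/dev/null; python3 -c "
from h import *
rl()"
python3 -m jog '[[[-0.1,0,0],[0,0,0],0],[[-0.2,0,0],[0,0,0],0],[[-0.3,0,0],[0,0,0],0],[[-0.4,0,0],[0,0,0],0],[[-0.5,0,0],[0,0,0],0],[[-0.6,0,0],[0,0,0],0],[[-0.7,0,0],[0,0,0],0],[[-0.8,0,0],[0,0,0],0]]' >/dev/null;python3 -c "
from h import *
rl()"
python3 -m jog '[[[-0.1,0,0],[0,0,0],0],[[-0.2,0,0],[0,0,0],0],[[-0.3,0,0],[0,0,0],0],[[-0.4,0,0],[0,0,0],0],[[-0.5,0,0],[0,0,0],0],[[-0.6,0,0],[0,0,0],0],[[-0.7,0,0],[0,0,0],0],[[-0.8,0,0],[0,0,0],0]]' >/dev/null;python3 -c "
from h import *
rl()"
```

```text
t 15.05 TCP in rails x -113.6 y -0.20 z 121.4 | F x 0.8 y 0.7 z -2.2 | yaw 144.24 tilt -0.06 | tq [ 0.17  0.08 -0.04] 30.0
t 15.85 TCP in rails x -105.8 y -0.20 z 121.4 | F x -0.0 y -1.2 z -2.2 | yaw 144.24 tilt -0.05 | tq [0.1  0.03 0.02] 30.0
t 16.65 TCP in rails x -98.2 y -0.21 z 121.2 | F x -4.4 y 0.9 z -2.2 | yaw 144.24 tilt 0.01 | tq [0.62 0.68 0.  ] 30.0
```

```bash
python3 -m jog '[[[-0.1,0,0],[0,0,0],0],[[-0.2,0,0],[0,0,0],0],[[-0.3,0,0],[0,0,0],0],[[-0.4,0,0],[0,0,0],0],[[-0.5,0,0],[0,0,0],0],[[-0.6,0,0],[0,0,0],0],[[-0.7,0,0],[0,0,0],0],[[-0.8,0,0],[0,0,0],0]]' >/dev/null; python3 -c "
from h import *
rl()"
python3 -m jog '[[[-0.1,0,0],[0,0,0],0],[[-0.2,0,0],[0,0,0],0],[[-0.3,0,0],[0,0,0],0],[[-0.4,0,0],[0,0,0],0],[[-0.5,0,0],[0,0,0],0],[[-0.6,0,0],[0,0,0],0],[[-0.7,0,0],[0,0,0],0],[[-0.8,0,0],[0,0,0],0]]' >/dev/null;python3 -c "
from h import *
rl()"
python3 -m jog '[[[-0.05,0,0],[0,0,0],0],[[-0.1,0,0],[0,0,0],0],[[-0.15,0,0],[0,0,0],0],[[-0.2,0,0],[0,0,0],0],[[-0.25,0,0],[0,0,0],0],[[-0.3,0,0],[0,0,0],0],[[-0.3,0,0],[0,0,0],0],[[-0.3,0,0],[0,0,0],0]]' >/dev/null;python3 -c "
from h import *
rl()"
```

```text
t 17.45 TCP in rails x -90.2 y -0.20 z 121.3 | F x -6.0 y -1.4 z -2.0 | yaw 144.24 tilt 0.00 | tq [0.71 0.88 0.04] 30.0
t 18.25 TCP in rails x -83.0 y -0.18 z 121.0 | F x -7.2 y 0.4 z -3.2 | yaw 144.23 tilt 0.11 | tq [ 0.95  1.23 -0.02] 30.0
t 19.05 TCP in rails x -81.0 y -0.21 z 120.8 | F x -10.6 y 0.4 z 0.1 | yaw 144.23 tilt 0.21 | tq [ 1.03  1.41 -0.01] 30.0
```

```bash
python3 -m jog '[[[-0.03,0,0],[0,0,0],0],[[-0.05,0,0],[0,0,0],0],[[-0.05,0,0],[0,0,0],0],[[-0.05,0,0],[0,0,0],0],[[-0.05,0,0],[0,0,0],0],[[-0.05,0,0],[0,0,0],0],[[-0.05,0,0],[0,0,0],0],[[-0.05,0,0],[0,0,0],0]]' >/dev/null; python3 - <<'E'
from h import *
rl()
p,d,E,K=shot('scene','s4'); rl(); p2,d2,E2,K2=shot('top','t4'); rl()
a=np.radians(-35.8); f=np.array([np.cos(a),np.sin(a)]); l=np.array([-f[1],f[0]]); r=np.array([524.8,-365.9])
cv2.imwrite('pics/c4.png',np.hstack([cv2.resize(p[110:230,250:410],(400,300),interpolation=cv2.INTER_CUBIC),cv2.resize(p2[150:270,250:410],(400,300),interpolation=cv2.INTER_CUBIC)])[:,:,::-1])
P=cloud(d2,E2,K2); X=(P[...,:2]-r)@f; Y=(P[...,:2]-r)@l; Z=P[...,2]
for x in range(60,125,4):
    k=(X>=x)&(X<x+4)&(abs(Y)<50)&(Z>80)&(Z<130)
    if k.sum(): print(x,k.sum(),np.percentile(Z[k],[10,50,90]).round(0))
E
```

```text
t 19.85 TCP in rails x -80.9 y -0.21 z 120.8 | F x -11.7 y 0.0 z 1.3 | yaw 144.23 tilt 0.26 | tq [1.1  1.46 0.  ] 30.0
t 19.90 TCP in rails x -80.9 y -0.22 z 120.8 | F x -11.7 y -0.4 z 0.2 | yaw 144.23 tilt 0.26 | tq [ 1.11  1.48 -0.02] 30.0
t 19.95 TCP in rails x -80.9 y -0.21 z 120.8 | F x -12.2 y 0.9 z -0.2 | yaw 144.23 tilt 0.26 | tq [ 1.04  1.51 -0.07] 30.0
60 28 [ 93.  97. 101.]
64 29 [ 89.  96. 104.]
68 32 [ 92.  95. 103.]
72 24 [ 91.  96. 100.]
76 35 [ 93.  98. 111.]
80 31 [ 92.  97. 119.]
84 30 [ 92.  97. 122.]
88 24 [ 91.  96. 110.]
92 32 [ 91. 103. 114.]
96 11 [101. 104. 109.]
100 2 [106. 114. 122.]
104 6 [103. 105. 121.]
108 7 [100. 111. 120.]
112 8 [ 99. 108. 117.]
116 12 [103. 112. 116.]
120 7 [118. 121. 124.]
124 2 [116. 120. 124.]
```

View pics/c4.png

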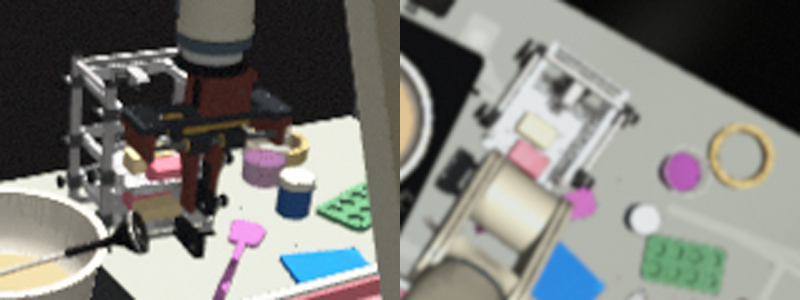

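Both views show the tray nearly in, with its rear face about 98 mm past the mouths. The spring onset (TCP x between −106 and −98) puts home at about −76 to −68, so this stiffer spot should be the hook riding up. Press on in small steps.

```bash
python3 -m jog '[[[-0.03,0,-0.05],[0,-0.1,0],0],[[-0.06,0,-0.05],[0,-0.2,0],0],[[-0.06,0,-0.05],[0,-0.3,0],0],[[-0.06,0,-0.05],[0,-0.3,0],0],[[-0.06,0,-0.05],[0,-0.3,0],0],[[-0.06,0,-0.05],[0,-0.3,0],0],[[-0.06,0,-0.05],[0,-0.3,0],0],[[-0.06,0,-0.05],[0,-0.3,0],0]]' >/dev/null; python3 -c "
from h import *
rl()"
```

```text
t 20.75 TCP in rails x -80.8 y -0.22 z 120.8 | F x -11.8 y -1.2 z -1.6 | yaw 144.23 tilt 0.04 | tq [ 1.25  1.8  -0.  ] 30.0
```

```bash
python3 -m jog '[[[-0.03,0,0],[0,0,0],0],[[-0.06,0,0],[0,0,0],0],[[-0.06,0,0],[0,0,0],0],[[-0.06,0,0],[0,0,0],0],[[-0.06,0,0],[0,0,0],0],[[-0.06,0,0],[0,0,0],0],[[-0.06,0,0],[0,0,0],0],[[-0.06,0,0],[0,0,0],0]]' >/dev/null; python3 -c "
from h import *
rl()
for i in range(3): eyes.camera('top'); rl()"
```

```text
t 21.55 TCP in rails x -78.8 y -0.23 z 121.3 | F x -8.1 y -0.2 z -2.7 | yaw 144.23 tilt -0.13 | tq [0.94 1.38 0.02] 30.0
t 21.60 TCP in rails x -78.9 y -0.23 z 121.3 | F x -8.2 y -0.6 z -2.6 | yaw 144.23 tilt -0.13 | tq [ 0.95  1.35 -0.03] 30.0
t 21.65 TCP in rails x -78.9 y -0.22 z 121.3 | F x -8.5 y 0.4 z -1.9 | yaw 144.23 tilt -0.13 | tq [ 0.98  1.29 -0.  ] 30.0
t 21.70 TCP in rails x -78.9 y -0.21 z 121.3 | F x -8.2 y -1.7 z -2.3 | yaw 144.23 tilt -0.13 | tq [1.02 1.28 0.  ] 30.0
```

The stiff spot gave way: it moved 2 mm and the force fell to 8 N. The hook is now riding on the wall, so continue in 1 mm steps.

```bash
python3 -m jog '[[[-0.03,0,0],[0,0,0],0],[[-0.06,0,0],[0,0,0],0],[[-0.09,0,0],[0,0,0],0],[[-0.12,0,0],[0,0,0],0],[[-0.12,0,0],[0,0,0],0],[[-0.12,0,0],[0,0,0],0],[[-0.12,0,0],[0,0,0],0],[[-0.12,0,0],[0,0,0],0]]' >/dev/null; python3 -c "
from h import *
rl()
eyes.camera('top'); rl()"
```

```text
t 22.50 TCP in rails x -77.5 y -0.23 z 121.4 | F x -8.4 y -0.6 z -2.2 | yaw 144.23 tilt -0.15 | tq [ 0.96  1.27 -0.09] 30.0
t 22.55 TCP in rails x -77.5 y -0.22 z 121.3 | F x -7.9 y -1.1 z -1.7 | yaw 144.23 tilt -0.14 | tq [ 0.96  1.31 -0.06] 30.0
```

```bash
python3 -m jog '[[[-0.03,0,0],[0,0,0],0],[[-0.06,0,0],[0,0,0],0],[[-0.08,0,0],[0,0,0],0],[[-0.08,0,0],[0,0,0],0],[[-0.08,0,0],[0,0,0],0],[[-0.08,0,0],[0,0,0],0],[[-0.08,0,0],[0,0,0],0],[[-0.08,0,0],[0,0,0],0]]' >/dev/null; python3 -c "
from h import *
rl()
eyes.camera('top'); rl()"
```

```text
t 23.35 TCP in rails x -76.7 y -0.21 z 121.4 | F x -7.0 y -0.8 z -2.2 | yaw 144.23 tilt -0.15 | tq [ 1.01  1.27 -0.05] 30.0
t 23.40 TCP in rails x -76.7 y -0.22 z 121.3 | F x -7.8 y -0.5 z -2.2 | yaw 144.23 tilt -0.15 | tq [ 0.92  1.29 -0.01] 30.0
```

```bash
python3 -m jog '[[[-0.03,0,0],[0,0,0],0],[[-0.06,0,0],[0,0,0],0],[[-0.1,0,0],[0,0,0],0],[[-0.1,0,0],[0,0,0],0],[[-0.1,0,0],[0,0,0],0],[[-0.1,0,0],[0,0,0],0],[[-0.1,0,0],[0,0,0],0],[[-0.1,0,0],[0,0,0],0]]' >/dev/null; python3 -c "
from h import *
rl()
eyes.camera('top'); rl()"
```

```text
t 24.20 TCP in rails x -75.7 y -0.24 z 121.3 | F x -7.8 y -0.5 z -2.5 | yaw 144.23 tilt -0.15 | tq [ 0.95  1.25 -0.05] 30.0
t 24.25 TCP in rails x -75.7 y -0.25 z 121.4 | F x -7.8 y 0.4 z -3.9 | yaw 144.23 tilt -0.15 | tq [ 0.96  1.28 -0.03] 30.0
```

```bash
python3 -m jog '[[[-0.03,0,0],[0,0,0],0],[[-0.06,0,0],[0,0,0],0],[[-0.08,0,0],[0,0,0],0],[[-0.08,0,0],[0,0,0],0],[[-0.08,0,0],[0,0,0],0],[[-0.08,0,0],[0,0,0],0],[[-0.08,0,0],[0,0,0],0],[[-0.08,0,0],[0,0,0],0]]' >/dev/null; python3 -c "
from h import *
rl()
eyes.camera('top'); rl()"
```

```text
t 25.05 TCP in rails x -74.9 y -0.23 z 121.3 | F x -9.1 y -0.6 z -2.9 | yaw 144.23 tilt -0.15 | tq [ 0.93  1.32 -0.11] 30.0
t 25.10 TCP in rails x -74.9 y -0.21 z 121.3 | F x -7.7 y 0.7 z -3.0 | yaw 144.23 tilt -0.14 | tq [ 0.98  1.29 -0.02] 30.0
```

```bash
python3 -m jog '[[[-0.03,0,0],[0,0,0],0],[[-0.06,0,0],[0,0,0],0],[[-0.08,0,0],[0,0,0],0],[[-0.08,0,0],[0,0,0],0],[[-0.08,0,0],[0,0,0],0],[[-0.08,0,0],[0,0,0],0],[[-0.08,0,0],[0,0,0],0],[[-0.08,0,0],[0,0,0],0]]' >/dev/null; python3 -c "
from h import *
rl()
eyes.camera('top'); rl()"
```

```text
t 25.90 TCP in rails x -74.2 y -0.22 z 121.3 | F x -6.6 y -0.2 z -3.0 | yaw 144.23 tilt -0.14 | tq [ 0.94  1.32 -0.01] 30.0
t 25.95 TCP in rails x -74.2 y -0.22 z 121.3 | F x -8.0 y -0.6 z -2.3 | yaw 144.23 tilt -0.14 | tq [ 0.97  1.33 -0.05] 30.0
```

```bash
python3 -m jog '[[[-0.03,0,0],[0,0,0],0],[[-0.06,0,0],[0,0,0],0],[[-0.08,0,0],[0,0,0],0],[[-0.08,0,0],[0,0,0],0],[[-0.08,0,0],[0,0,0],0],[[-0.08,0,0],[0,0,0],0],[[-0.08,0,0],[0,0,0],0],[[-0.08,0,0],[0,0,0],0]]' >/dev/null; python3 -c "
from h import *
rl()
eyes.camera('top'); rl()"
```

```text
t 26.75 TCP in rails x -72.9 y -0.24 z 121.5 | F x -7.1 y -0.5 z -2.7 | yaw 144.23 tilt -0.20 | tq [ 0.85  1.2  -0.04] 30.0
t 26.80 TCP in rails x -72.8 y -0.23 z 121.6 | F x -7.0 y -0.9 z -2.2 | yaw 144.23 tilt -0.21 | tq [ 0.8   1.15 -0.07] 30.0
```

The last step ran on 0.5 mm further than commanded and the force dropped, which suggests the hook has dropped. A bit more, to feel the rubber stops.

```bash
python3 -m jog '[[[-0.03,0,0],[0,0,0],0],[[-0.06,0,0],[0,0,0],0],[[-0.08,0,0],[0,0,0],0],[[-0.08,0,0],[0,0,0],0],[[-0.08,0,0],[0,0,0],0],[[-0.08,0,0],[0,0,0],0],[[-0.08,0,0],[0,0,0],0],[[-0.08,0,0],[0,0,0],0]]' >/dev/null; python3 -c "
from h import *
rl()
eyes.camera('top'); rl()"
```

```text
t 27.60 TCP in rails x -72.6 y -0.23 z 121.5 | F x -8.6 y -0.6 z -1.7 | yaw 144.23 tilt -0.14 | tq [0.87 1.27 0.04] 30.0
t 27.65 TCP in rails x -72.6 y -0.22 z 121.5 | F x -8.3 y -1.0 z -1.4 | yaw 144.24 tilt -0.14 | tq [ 0.92  1.28 -0.03] 30.0
```

```bash
python3 -m jog '[[[-0.03,0,0],[0,0,0],0],[[-0.05,0,0],[0,0,0],0],[[-0.05,0,0],[0,0,0],0],[[-0.05,0,0],[0,0,0],0],[[-0.05,0,0],[0,0,0],0],[[-0.05,0,0],[0,0,0],0],[[-0.05,0,0],[0,0,0],0],[[-0.05,0,0],[0,0,0],0]]' >/dev/null; python3 -c "
from h import *
rl()
eyes.camera('top'); rl()"
```

```text
t 28.45 TCP in rails x -72.5 y -0.24 z 121.4 | F x -11.3 y -0.6 z -0.2 | yaw 144.23 tilt -0.10 | tq [ 0.96  1.39 -0.01] 30.0
t 28.50 TCP in rails x -72.5 y -0.25 z 121.4 | F x -11.2 y -0.7 z 0.2 | yaw 144.24 tilt -0.10 | tq [ 0.94  1.41 -0.03] 30.0
```

Stiff contact at 11 N: these are the stops. Now ease back 4 mm to test whether the catch holds.

```bash
python3 -m jog '[[[0.05,0,0],[0,0,0],0],[[0.1,0,0],[0,0,0],0],[[0.15,0,0],[0,0,0],0],[[0.2,0,0],[0,0,0],0],[[0.25,0,0],[0,0,0],0],[[0.3,0,0],[0,0,0],0],[[0.3,0,0],[0,0,0],0],[[0.3,0,0],[0,0,0],0]]' >/dev/null; python3 -c "
from h import *
rl()
eyes.camera('top'); rl()"
```

```text
t 29.30 TCP in rails x -74.1 y -0.24 z 121.7 | F x -6.0 y -0.3 z -2.0 | yaw 144.23 tilt -0.26 | tq [0.75 0.99 0.01] 30.0
t 29.35 TCP in rails x -74.1 y -0.22 z 121.7 | F x -5.9 y -0.4 z -1.9 | yaw 144.23 tilt -0.27 | tq [ 0.77  1.02 -0.02] 30.0
```

```bash
python3 -m jog '[[[0.05,0,0],[0,0,0],0],[[0.1,0,0],[0,0,0],0],[[0.15,0,0],[0,0,0],0],[[0.15,0,0],[0,0,0],0],[[0.15,0,0],[0,0,0],0],[[0.15,0,0],[0,0,0],0],[[0.15,0,0],[0,0,0],0],[[0.15,0,0],[0,0,0],0]]' >/dev/null; python3 -c "
from h import *
rl()
eyes.camera('top'); rl()"
```

```text
t 30.15 TCP in rails x -74.1 y -0.19 z 122.3 | F x 1.5 y -0.7 z -3.6 | yaw 144.24 tilt -0.45 | tq [-0.    0.   -0.06] 30.0
t 30.20 TCP in rails x -74.1 y -0.20 z 122.3 | F x 2.5 y -0.6 z -3.2 | yaw 144.23 tilt -0.45 | tq [-0.01 -0.09 -0.04] 30.0
```

It's caught: position holds at −74.1 and the force reversed. Relax the grip loads, set the tray down on the rails, then release.

```bash
python3 -m jog '[[[-0.02,0,0.03],[0,0.1,0],0],[[-0.04,0,0.06],[0,0.2,0],0],[[-0.05,0,0.1],[0,0.3,0],0],[[-0.05,0,0.12],[0,0.4,0],0],[[-0.05,0,0.12],[0,0.4,0],0],[[-0.05,0,0.12],[0,0.4,0],0],[[-0.05,0,0.12],[0,0.4,0],0],[[-0.05,0,0.12],[0,0.4,0],0]]' >/dev/null; python3 -c "
from h import *
rl()"
```

```text
t 31.00 TCP in rails x -74.3 y -0.19 z 120.9 | F x -1.1 y -0.2 z 1.1 | yaw 144.24 tilt 0.02 | tq [-0.28 -0.35 -0.02] 30.0
```

```bash
python3 -m jog '[[[0,0,0],[0,0,0],1.8],[[0,0,0],[0,0,0],2.5],[[0,0,0],[0,0,0],4],[[0,0,0],[0,0,0],4],[[0,0,0],[0,0,0],4],[[0,0,0],[0,0,0],4],[[0,0,0],[0,0,0],4],[[0,0,0],[0,0,0],4]]' >/dev/null; python3 -c "
from h import *
rl()"; python3 -m jog '[[[0,0,-1],[0,0,0],4],[[0,0,-2.5],[0,0,0],4],[[0,0,-4],[0,0,0],4],[[0.5,0,-6],[0,0,0],4],[[2,0,-8],[0,0,0],4],[[4,0,-10],[0,0,0],4],[[6,0,-11],[0,0,0],4],[[7,0,-11],[0,0,0],4]]'; python3 - <<'E'
from h import *
rl()
p,d,E,K=shot('scene','s5'); q,d2,E2,K2=shot('top','t5')
cv2.imwrite('pics/c5.png',np.hstack([cv2.resize(p[110:230,250:410],(400,300),interpolation=cv2.INTER_CUBIC),cv2.resize(q[150:270,250:410],(400,300),interpolation=cv2.INTER_CUBIC)])[:,:,::-1])
a=np.radians(-35.8); f=np.array([np.cos(a),np.sin(a)]); l=np.array([-f[1],f[0]]); r=np.array([524.8,-365.9])
P=cloud(d,E,K); X=(P[...,:2]-r)@f; Y=(P[...,:2]-r)@l; Z=P[...,2]
m=(p.max(2)<70)&(X<-30)&(X>-150)&(abs(Y)<15)&(Z>95)&(Z<130); print("handle x range",np.percentile(X[m],[2,98]).round(1),"y",np.median(Y[m]).round(1),"ztop",np.percentile(Z[m],95).round(1),m.sum())
E
```

```text
t 31.80 TCP in rails x -74.4 y -0.18 z 120.8 | F x -1.1 y -0.4 z -1.3 | yaw 144.24 tilt 0.05 | tq [ 0.02 -0.1   0.  ] 0.0
time_s: 32.6
position: [407.4, -281.6, 233.5]
ee_rot: [0.307, 0.952, -0.0, 0.002]
wrist_force: [0.8, -0.1, -0.1]
grip_width: 0.458
gripper_force: 0.0
t 32.60 TCP in rails x -144.5 y -0.31 z 233.5 | F x 0.7 y 0.4 z -0.1 | yaw 144.24 tilt -0.18 | tq [ 0.08 -0.14 -0.02] 0.0
handle x range [-111.3  -53.2] y 6.6 ztop 129.5 134
```

View pics/c5.png

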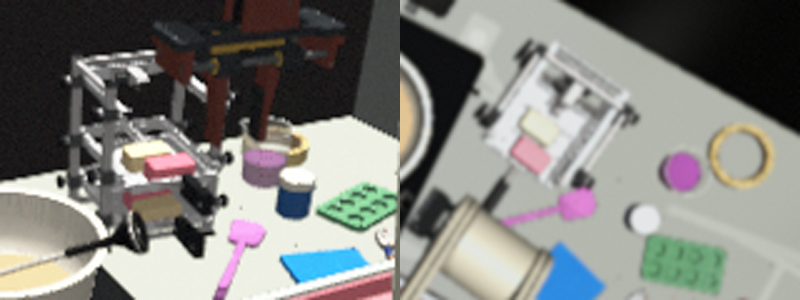

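Both views show the tray home on the middle rails with both bars flat in it. The handle (about (205,192) in the scene half) spans x −111 to −53, so it was not pushed out. The gripper is clear and the jars stand where they were.

```bash
python3 -c "
from workcell import order
print(order.sign_off())"
```

```text
the job is handed in; nothing more can be done
None
```

The tray is home on the middle rails, held by its catch with both soap bars in it, and the job is handed in at about 33 s; the highest wrist force I read while pressing was about 12 N.

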